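# Switch on the plating bench in order

### The arm

A 6-joint arm with a two-finger parallel gripper is mounted at the origin on a cart in front of the work surface, level with it; the furniture and walls round the work are solid. World frame = base frame: x ahead of the robot, y to its left, z up, the work surface at z = 0. Lengths are in mm, angles in rad, forces in N, time in s.
With the tool pointing down it reaches from about 400 to 925 mm from the base axis. Payload 12.5 kg.
Tool frame: the origin (TCP) lies at the very end of the fingers, on their centre line; the grasp point (between the pads) lies 19 mm behind it; z points along the fingers, y is the line along which they close (so a half turn about z gives the same grasp; the last joint's range is limited). The gripper opens to 95 mm and grips with 3 to 60 N. Pads are 20 mm wide; open, the fingers measure 119 mm over their backs; the gripper's body (75 mm by 180 mm) begins 59 mm behind the grasp point.
Start: joints at [-0.106, 0.491, 1.559, -0, 1.092, -0.106], TCP at [625.017, 0.021, 214.661] pointing down, gripper open.
Joint ranges: [-3.1, 3.1], [-0.84, 2.19], [0.05, 2.79], [-1.13, 4.28], [0.06, 2.93], [-2.69, 2.69]. Speed limits (rad/s): [2.22, 2.22, 2.79, 3.14, 3.14, 3.14].

### API

Orientations are given as [roll, pitch, yaw] about the fixed x, y, z axes, in that order (R = Rz(yaw) Ry(pitch) Rx(roll)).
In Python, from cell import state, imaging, env, spot_in, mark_of gives the robot as it stands. The module is installed in compiled form; this text tells all that it offers.
- The arm moves only by the tool step_arm, never from a script. Its argument "increments" is a list of rows, each an object with "slide": the shift along the tool's x, y, z in m, a list of three; "roll": the turn about the tool's z in rad. A call has 1 to 5 rows; each row is the pose to reach, as a shift and turn from the pose commanded when the call began, along the tool's axes at that moment; what a row does not reach only later rows make up. A row lasts 1/8 s, in which the tool goes at most 62.5 mm and 10.7 degrees, less where a joint would pass 70% of its speed; a pose out of reach is approached as far as the arm can. A call with a gripper value outside its range is refused whole. "fingers" is the opening, from 0 (shut) to 1 (fully open), set as the call begins (left out, the last holds). The fingers move at their own pace and stop on an object; the grip force is fixed at half the most. Time passes only in rows, so rows that repeat a pose let the fingers close. It gives the time, the measured TCP pose, the force, the opening and the grip force at its end, in the units of the state.
- state(): the state, without advancing time (a new reading comes with each control period).
- imaging.read_camera(name): name is "scene" or "side" or "wrist"; returns a dict with "color" (384x512x3 uint8, red, green, blue), "z_map" (384x512 float32, mm along the optical axis (not along the pixel's ray), 0 where there is no reading), "intrinsics" (3x3 intrinsics, pixels), "camera_from_world" (4x4, takes a point from world to camera coordinates). Camera axes: x right, y up, looking along -z (the intrinsics and any distortion apply to the point x, -y, -z); pixel columns grow to the right and rows downward; lengths in mm; the calibration is good to about 2 mm. A picture is of the moment at which its call begins.
- env.job_done(): hands the job in; it is judged then, once.
Trained networks look in the newest picture that a camera, given by its name, has taken for a name from the list of things; names that differ only in an ending like _2 or _b are one class to them, and where a whole thing is asked for, a point or a joint stands for the part that bears it (a point fixed in the world has none). Each returns a list of dicts, best first, with "confidence" (0 to 1); they miss things now and then, are a little off and sometimes report something else, mostly with a low value. They report only what shows in the picture. A call takes as long as a camera call. They do not tell look-alikes from the thing itself.
- spot_in(camera, target): "bbox" ([left, top, right, bottom] in pixels, round what is visible of it).
- mark_of(camera, target): "uv" ([column, row] in pixels: a listed point, or the origin of a listed thing).
The state is a dict: "t": time; "joints": joint angles; "qvel": joint speeds; "tau": joint torques, N m; "eef_pos": TCP position; "tcp_rot": TCP orientation; "ft_force": force on the tool from outside, world axes, zero at the start; "moment": the same for the moment, N m; "opening": opening from 0.0 (shut) to 1.0 (fully open); "grip_force": force on a finger pad.
Only numpy, scipy, OpenCV 4.12 (cv2) and the standard library are available. Lean on these libraries where they do the work, as an engineer would, in place of code of your own. Each camera call takes 0.05 s, during which the arm holds its last target. There are 200 camera calls.

### The job

Switch on the plating bench with a fingertip: press the yellow button, then the blue one, then the green one, each lightly and until it stays well down. Do not press the red stop button, and leave the beaker, the dropper bottles and the clip where they are.

Things in the scene. Friction and masses are not known exactly. Their poses are not given: they have to be found in the camera images.
- station_yellow: the air-agitation switch: a grey box with a white top, 76 x 76 mm and 46 mm high, fixed to the worktop, with a dark steel collar (48 mm across, up to z = 51 mm) and a round yellow push button (33 mm across) in the middle. Origin: centre of the box's underside, z up, x towards the box's back
- top_yellow (a point): centre of the top face of the yellow button, on the box's vertical axis; 80 mm above the worktop before it is pressed; it goes down with the cap. The top is flat
- key_yellow (a joint): how far the latching plunger under the yellow cap is pushed down, in m: 0 = out (start), 0.012 = at its stop. It moves at about 3.5 N, has no return spring and stays where it is left. The cap sits on a cushion spring of 2.5 N per mm: it gives 1.4 mm before the plunger starts to move, at the stop it gives a further few mm as the force rises, and it comes back by that much when let go; it counts as pressed in beyond 0.006
- station_blue: the stirrer switch: a grey box with a white top, 76 x 76 mm and 46 mm high, fixed to the worktop, with a dark steel collar (48 mm across, up to z = 51 mm) and a round blue push button (33 mm across) in the middle. Origin: centre of the box's underside, z up, x towards the box's back
- top_blue (a point): centre of the top face of the blue button, on the box's vertical axis; 80 mm above the worktop before it is pressed; it goes down with the cap. The top is flat
- key_blue (a joint): how far the latching plunger under the blue cap is pushed down, in m: 0 = out (start), 0.012 = at its stop. It moves at about 3.5 N, has no return spring and stays where it is left. The cap sits on a cushion spring of 2.5 N per mm: it gives 1.4 mm before the plunger starts to move, at the stop it gives a further few mm as the force rises, and it comes back by that much when let go; it counts as pressed in beyond 0.006
- station_green: the current (rectifier) switch: a grey box with a white top, 76 x 76 mm and 46 mm high, fixed to the worktop, with a dark steel collar (48 mm across, up to z = 51 mm) and a round green push button (33 mm across) in the middle. Origin: centre of the box's underside, z up, x towards the box's back
- top_green (a point): centre of the top face of the green button, on the box's vertical axis; 80 mm above the worktop before it is pressed; it goes down with the cap. The top is flat
- key_green (a joint): how far the latching plunger under the green cap is pushed down, in m: 0 = out (start), 0.012 = at its stop. It moves at about 3.5 N, has no return spring and stays where it is left. The cap sits on a cushion spring of 2.5 N per mm: it gives 1.4 mm before the plunger starts to move, at the stop it gives a further few mm as the force rises, and it comes back by that much when let go; it counts as pressed in beyond 0.006
- station_red: the stop switch: a grey box with a white top, 76 x 76 mm and 46 mm high, fixed to the worktop, with a dark steel collar (48 mm across, up to z = 51 mm) and a red mushroom button (42 mm across) in the middle. Origin: centre of the box's underside, z up, x towards the box's back
- top_red (a point): centre of the top face of the red button, on the box's vertical axis; 80 mm above the worktop before it is pressed; it goes down with the cap. The head is slightly domed
- key_red (a joint): how far the latching plunger under the red cap is pushed down, in m: 0 = out (start), 0.012 = at its stop. It moves at about 3.5 N, has no return spring and stays where it is left. The cap sits on a cushion spring of 2.5 N per mm: it gives 1.4 mm before the plunger starts to move, at the stop it gives a further few mm as the force rises, and it comes back by that much when let go; leave it out
- beaker: small plastic beaker with a red-brown fill, about 61 mm across and 82 mm high, loose; origin: centre of its underside. Leave alone
- dropper_far: dropper bottle with a blue collar and red teat, 30 mm across and 86 mm high, loose, behind the boxes as seen from the robot; origin: centre of its underside. Leave alone
- dropper_near: dropper bottle with a blue collar and red teat, 30 mm across and 86 mm high, loose, between the boxes and the robot; origin: centre of its underside. Leave alone
- clip: red crocodile clip, 12 x 68 x 11 mm, lying loose between the boxes and the robot; origin: centre of its underside. Leave alone
Not all that is in view belongs to the job. What is shaped like the station_yellow but pink or purple is not meant. Leave any purple look-alike of the station_red alone.

How it is judged:
By the outcome, as a careful person would: the job done as asked, in the order asked, and still so for the second after the job is handed in, with the robot touching nothing.
It also fails if it takes over 45 s, if anything falls off the work surface, if the arm or the gripper's body presses on something with over 40 N, if the wrist force passes 120 N, or if a joint passes its speed limit or range.

## Working session

There is one attempt and no reset: what is moved stays moved. The work goes in short steps, Python scripts to look and compute and a tool call to move; the robot and the scene stay as the last step left them, time stands still between calls to the robot, and variables do not carry over. Pictures are saved under pics/ and viewed, at most 10 in all, crops included, and the job is handed in when it is done.

Besides the shell and the picture viewer there is one more tool, called after "Emit:" by a JSON object that holds its "op" and its "data". step_arm: Moves the arm, as the interface text tells. Its arguments: {"type":"object","properties":{"increments":{"type":"array"},"fingers":{"type":"number"}},"required":["increments"]}

```bash
mkdir -p pics; cat > h.py <<'E'
import numpy as np, cv2
from cell import state, imaging, env, spot_in, mark_of
def world(c,u,v,r=2,z=None):
    K=np.array(c["intrinsics"]);T=np.linalg.inv(np.array(c["camera_from_world"]))
    ray=np.array([(u-K[0,2])/K[0,0],-(v-K[1,2])/K[1,1],-1.])
    if z is None:
        p=c["z_map"][int(v)-r:int(v)+r+1,int(u)-r:int(u)+r+1]; d=np.median(p[p>0]); return (T@np.r_[ray*d,1])[:3]
    o=T[:3,3];w=T[:3,:3]@ray
    return o+w*(z-o[2])/w[2]
E
python3 - <<'E'
from h import *
ims=[]
for n in ("scene","side"):
    c=imaging.read_camera(n); ims.append(c["color"])
    print(n,np.array(c["camera_from_world"]).round(2).tolist())
    for k in ("yellow","blue","green","red"):
        for m in mark_of(n,"top_"+k)[:4]:
            print(n,k,round(m["confidence"],2),np.round(m["uv"]),world(c,*m["uv"],z=80).round(0),world(c,*m["uv"]).round(0))
for n,i in zip("ab",ims): cv2.imwrite(f"pics/{n}.png",cv2.resize(i[:,:,::-1],(800,600)))
s=state();print(s["t"],s["tcp_rot"],s["ft_force"])
E
```

```text
scene [[0.85, -0.53, 0.01, -491.65], [0.2, 0.35, 0.92, -162.59], [-0.48, -0.78, 0.4, -873.07], [0.0, 0.0, 0.0, 1.0]]
scene yellow 0.8 [341. 249.] [ 536. -408.   80.] [ 542. -402.   75.]
scene yellow 0.72 [274. 250.] [ 410. -340.   80.] [ 483. -238.   -1.]
scene yellow 0.5 [299. 222.] [ 531. -270.   80.] [ 532. -269.   79.]
scene yellow 0.18 [191. 183.] [406.  89.  80.] [470. 254.   8.]
scene blue 0.62 [190. 161.] [482. 275.  80.] [485. 283.  77.]
scene green 0.65 [260. 181.] [588.  -4.  80.] [693. 160.   1.]
scene green 0.48 [233. 176.] [538.  70.  80.] [539.  73.  79.]
scene red 0.68 [248. 194.] [507. -69.  80.] [510. -65.  78.]
scene red 0.55 [197. 203.] [365. -51.  80.] [369. -41.  75.]
side [[-0.87, -0.49, 0.0, 457.3], [0.2, -0.36, 0.91, -203.78], [-0.44, 0.8, 0.42, -982.77], [0.0, 0.0, 0.0, 1.0]]
side yellow 0.55 [342. 167.] [ 397. -345.   80.] [ 399. -352.   77.]
side yellow 0.43 [292. 170.] [ 533. -245.   80.] [ 535. -249.   78.]
side yellow 0.42 [311. 156.] [ 531. -401.   80.] [ 534. -408.   77.]
side blue 0.82 [212. 254.] [475. 294.  80.] [474. 295.  81.]
side blue 0.54 [288. 251.] [334. 202.  80.] [382.  95.   4.]
side green 0.44 [241. 208.] [533.  72.  80.] [531.  75.  82.]
side red 0.62 [317. 206.] [361. -38.  80.] [363. -43.  77.]
side red 0.43 [276. 190.] [507. -78.  80.] [ 584. -233.    2.]
0.5 [3.14153904e+00 2.58755159e-05 1.57078522e+00] [ 0.71044515 -0.26504404 -0.73290537]
```

View pics/a.png

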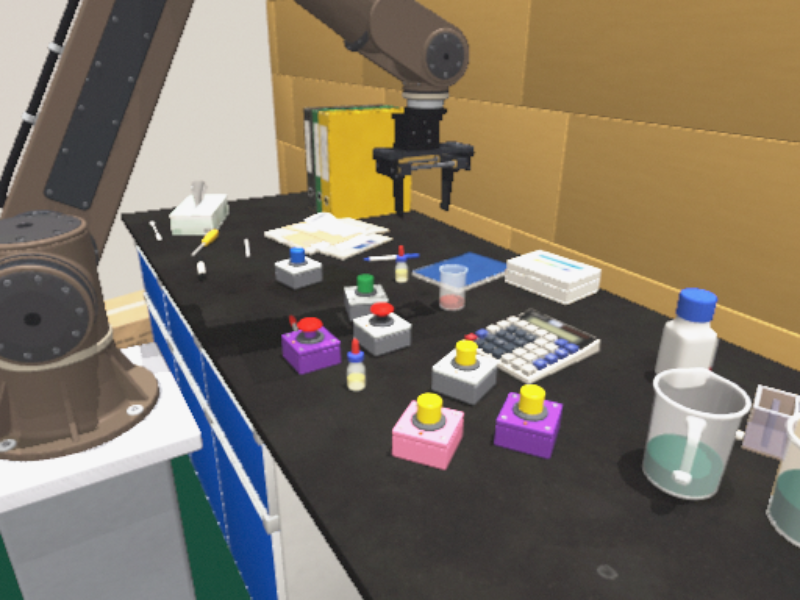

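View pics/b.png

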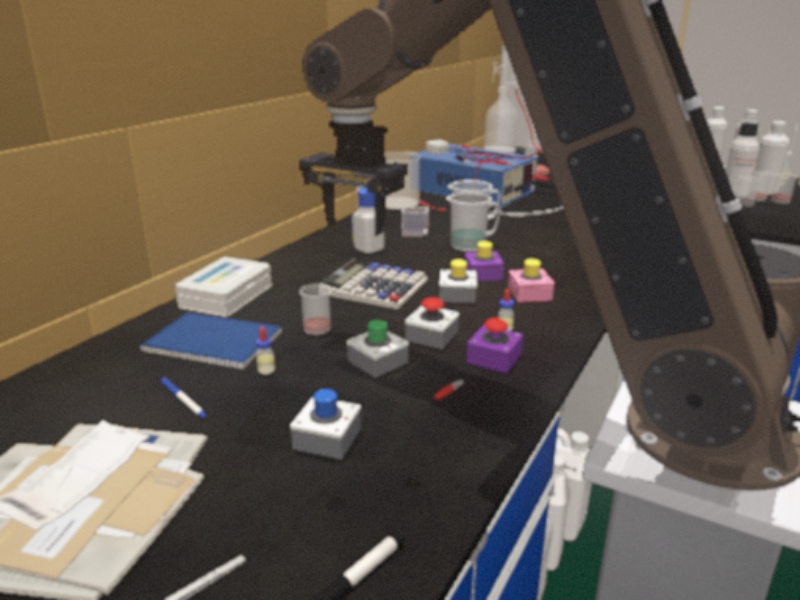

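Scene picture (800x600): three yellow candidates, at (466,355) grey/white, (429,408) pink and (532,402) purple. Two reds, at (380,312) grey and (310,328) purple. One blue at (297,257) and one green at (365,285). I choose the grey/white yellow, about (298,227) in native pixels. Next I refine positions by colour and depth, and check the choice in a crop.

```bash
python3 - <<'E'
from h import *
seed={"yellow":(532,-255),"blue":(480,285),"green":(535,73),"red":(508,-70)}
hue={"yellow":(22,36),"blue":(98,125),"green":(45,85),"red":(0,8)}
for n in ("scene","side"):
    c=imaging.read_camera(n); K=c["intrinsics"];T=np.linalg.inv(c["camera_from_world"])
    d=c["z_map"];v,u=np.mgrid[:384,:512]
    P=np.stack([(u-K[0,2])/K[0,0]*d,-(v-K[1,2])/K[1,1]*d,-d,np.ones_like(d)],-1)@T.T
    H=cv2.cvtColor(c["color"],cv2.COLOR_RGB2HSV)
    for k,s in seed.items():
        lo,hi=hue[k]
        m=(H[...,0]>=lo)&(H[...,0]<=hi)&(H[...,1]>120)&(d>0)&(np.hypot(P[...,0]-s[0],P[...,1]-s[1])<40)&(P[...,2]>40)
        q=P[m][:,:3]; t=q[q[:,2]>np.percentile(q[:,2],95)-4]
        vv,uu=np.where(m)
        print(n,k,m.sum(),"top",((t.min(0)+t.max(0))/2).round(0),t.mean(0).round(1),len(t),"px",uu.min(),uu.max(),vv.min(),vv.max())
    if n=="scene": cv2.imwrite("pics/c.png",cv2.resize(c["color"][190:300,240:370,::-1],None,fx=5,fy=5,interpolation=2))
E
```

```text
scene yellow 195 top [ 536. -261.   79.] [ 534.2 -261.7   79.3] 71 px 291 304 218 233
scene blue 84 top [484. 289.  79.] [482.9 289.3  78.9] 22 px 185 194 159 167
scene green 111 top [535.  68.  79.] [536.   66.5  79.4] 38 px 228 238 175 186
scene red 98 top [497. -66.  79.] [495.9 -66.9  78.5] 42 px 237 250 194 202
side yellow 98 top [ 534. -259.   82.] [ 533.8 -257.7   82.3] 33 px 288 297 166 177
side blue 219 top [486. 296.  82.] [485.1 296.5  81.8] 98 px 200 215 249 266
side green 52 top [535.  74.  82.] [534.5  74.   82.3] 27 px 236 245 206 217
side red 97 top [497. -63.  81.] [496.5 -61.   81.1] 47 px 269 283 190 199
```

View pics/c.png

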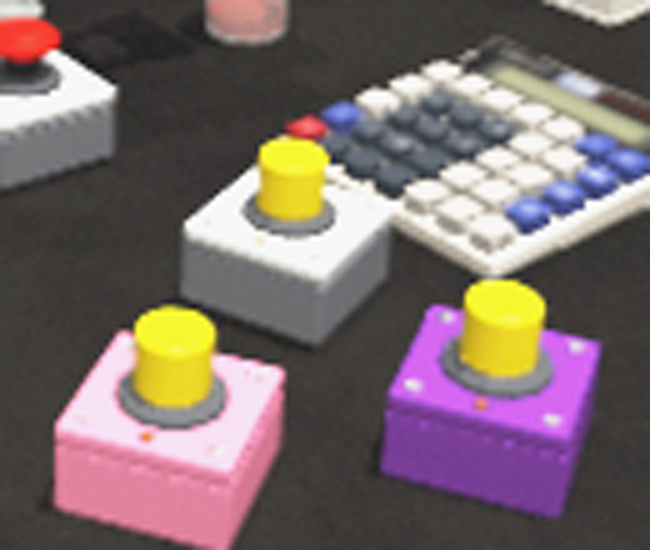

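Crop: the chosen button (crop pixel (293,165)) is yellow on the grey box with a white top. Its pink (175,340) and purple (505,310) look-alikes stay untouched. Targets in mm: yellow (534.5,-260), blue (485,293), green (535.5,70). Tool x is world +y, tool y is world +x and tool z is down.

Emit:
{"op": "step_arm", "data": {"increments": [{"slide":[-0.05,-0.018,0.0],"roll":0},{"slide":[-0.105,-0.036,0.01],"roll":0},{"slide":[-0.16,-0.055,0.025],"roll":0},{"slide":[-0.215,-0.075,0.045],"roll":0},{"slide":[-0.26,-0.09,0.065],"roll":0}], "fingers": 0}}

```text
t: 1.23
eef_pos: [534.2, -262.0, 149.3]
tcp_rot: [3.141, 0.0, 1.57]
ft_force: [0.8, -0.7, -0.8]
opening: 0.53
grip_force: 0.0
```

Emit:
{"op": "step_arm", "data": {"increments": [{"slide":[0,0,0],"roll":0},{"slide":[0,0,0],"roll":0},{"slide":[0,0,0],"roll":0}]}}

```text
t: 1.6
eef_pos: [535.6, -259.0, 150.3]
tcp_rot: [3.141, 0.0, 1.572]
ft_force: [-0.3, -0.2, -0.2]
opening: 0.212
grip_force: 0.0
```

```bash
python3 - <<'E'
from h import *
c=imaging.read_camera("wrist"); K=c["intrinsics"];T=np.linalg.inv(c["camera_from_world"])
d=c["z_map"];v,u=np.mgrid[:384,:512]
P=np.stack([(u-K[0,2])/K[0,0]*d,-(v-K[1,2])/K[1,1]*d,-d,np.ones_like(d)],-1)@T.T
H=cv2.cvtColor(c["color"],cv2.COLOR_RGB2HSV)
m=(H[...,0]>=22)&(H[...,0]<=36)&(H[...,1]>120)&(abs(P[...,2]-80)<6)&(np.hypot(P[...,0]-534,P[...,1]+260)<40)
q=P[m][:,:3];print(len(q), q.min(0) if len(q) else 0, q.max(0) if len(q) else 0)
print(state()["eef_pos"],state()["opening"])
cv2.imwrite("pics/d.png",c["color"][:,:,::-1])
E
```

```text
837 [ 521.82763913 -275.40961662   74.01525412] [ 552.26552846 -245.31922496   81.3752471 ]
[ 535.63054314 -258.9787758   150.23598131] 0.17373395890604715
```

View pics/d.png

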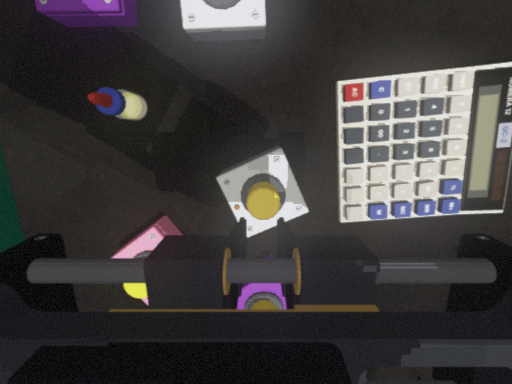

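The wrist picture shows the yellow button on its white-topped box at (263,200), with its centre near (537,-260). The arm is over the right one, so I descend to just above it.

Emit:
{"op": "step_arm", "data": {"increments": [{"slide":[-0.001,0.001,0.02],"roll":0},{"slide":[-0.001,0.001,0.04],"roll":0},{"slide":[-0.001,0.001,0.055],"roll":0},{"slide":[-0.001,0.001,0.064],"roll":0},{"slide":[-0.001,0.001,0.064],"roll":0}]}}

```text
t: 2.28
eef_pos: [536.0, -260.7, 85.4]
tcp_rot: [-3.141, -0.0, 1.571]
ft_force: [0.2, -0.1, 0.5]
opening: 0.005
grip_force: 0.0
```

Emit:
{"op": "step_arm", "data": {"increments": [{"slide":[0,0,0.003],"roll":0},{"slide":[0,0,0.006],"roll":0},{"slide":[0,0,0.008],"roll":0},{"slide":[0,0,0.01],"roll":0},{"slide":[0,0,0.01],"roll":0}]}}

```text
t: 2.9
eef_pos: [536.2, -261.1, 75.7]
tcp_rot: [3.141, 0.0, 1.571]
ft_force: [0.6, -0.9, 2.6]
opening: 0.003
grip_force: 1.3
```

Emit:
{"op": "step_arm", "data": {"increments": [{"slide":[0,0,0.003],"roll":0},{"slide":[0,0,0.006],"roll":0},{"slide":[0,0,0.008],"roll":0},{"slide":[0,0,0.009],"roll":0},{"slide":[0,0,0.009],"roll":0}]}}

```text
t: 3.52
eef_pos: [536.2, -261.1, 66.7]
tcp_rot: [3.141, 0.0, 1.571]
ft_force: [1.5, -1.6, 5.2]
opening: 0.004
grip_force: 1.9
```

Emit:
{"op": "step_arm", "data": {"increments": [{"slide":[0,0,-0.01],"roll":0},{"slide":[0,0,-0.03],"roll":0},{"slide":[0,0,-0.055],"roll":0},{"slide":[0,0,-0.075],"roll":0},{"slide":[0,0,-0.083],"roll":0}]}}

```text
t: 4.15
eef_pos: [536.0, -260.9, 150.9]
tcp_rot: [3.141, 0.0, 1.571]
ft_force: [0.8, -0.5, 0.9]
opening: -0.0
grip_force: 0.0
```

Emit:
{"op": "step_arm", "data": {"increments": [{"slide":[0.04,-0.003,0],"roll":0},{"slide":[0.095,-0.008,0],"roll":0},{"slide":[0.15,-0.013,0],"roll":0},{"slide":[0.205,-0.018,0],"roll":0},{"slide":[0.26,-0.023,0],"roll":0}]}}

```text
t: 4.78
eef_pos: [512.2, 0.7, 149.3]
tcp_rot: [-3.141, -0.0, 1.571]
ft_force: [1.7, 0.2, -0.5]
opening: 0.006
grip_force: 0.0
```

Emit:
{"op": "step_arm", "data": {"increments": [{"slide":[0.055,-0.005,0],"roll":0},{"slide":[0.11,-0.01,0],"roll":0},{"slide":[0.165,-0.015,0],"roll":0},{"slide":[0.22,-0.02,0],"roll":0},{"slide":[0.265,-0.025,0],"roll":0}]}}

```text
t: 5.4
eef_pos: [487.1, 265.9, 149.3]
tcp_rot: [-3.141, 0.0, 1.572]
ft_force: [-0.1, 0.0, 0.1]
opening: 0.005
grip_force: 0.0
```

Emit:
{"op": "step_arm", "data": {"increments": [{"slide":[0.015,-0.001,0],"roll":0},{"slide":[0.027,-0.003,0],"roll":0},{"slide":[0.027,-0.003,0],"roll":0},{"slide":[0.027,-0.003,0],"roll":0}]}}

```text
t: 5.9
eef_pos: [485.2, 290.1, 149.6]
tcp_rot: [-3.141, 0.0, 1.57]
ft_force: [0.3, 0.2, 0.4]
opening: 0.006
grip_force: 0.0
```

```bash
cat >> h.py <<'E'
def meas(cam,lo,hi,x,y,zmin=60):
    c=imaging.read_camera(cam); K=c["intrinsics"];T=np.linalg.inv(c["camera_from_world"])
    d=c["z_map"];v,u=np.mgrid[:384,:512]
    P=np.stack([(u-K[0,2])/K[0,0]*d,-(v-K[1,2])/K[1,1]*d,-d,np.ones_like(d)],-1)@T.T
    H=cv2.cvtColor(c["color"],cv2.COLOR_RGB2HSV)
    m=(H[...,0]>=lo)&(H[...,0]<=hi)&(H[...,1]>100)&(d>0)&(P[...,2]>zmin)&(np.hypot(P[...,0]-x,P[...,1]-y)<30)
    q=P[m][:,:3]
    if not len(q): return None
    z=np.percentile(q[:,2],90);t=q[q[:,2]>z-4]
    return len(t),z.round(1),(np.percentile(t,2,axis=0)/2+np.percentile(t,98,axis=0)/2).round(1)
E
python3 - <<'E'
from h import *
print("blue",meas("wrist",98,125,485,293)); print(state()["eef_pos"])
for n in("scene","side"): print("yellow",meas(n,22,36,536,-260,50))
E
```

```text
blue (203, np.float64(276.0), array([482.5, 314.7, 275.9]))
[485.23639788 290.07695109 149.67043631]
yellow (74, np.float64(67.9), array([ 533.8, -261.6,   67. ]))
yellow (36, np.float64(71.3), array([ 535.2, -259.4,   70.1]))
```

Yellow stays about 11 mm down. The blue reading picked up the gripper itself (z 276), so I add an upper height limit.

```bash
sed -i 's/&(P\[...,2\]>zmin)/\&(P[...,2]>zmin)\&(P[...,2]<100)/' h.py
python3 - <<'E'
from h import *
print("blue",meas("wrist",98,125,485,293))
E
```

```text
blue (842, np.float64(80.2), array([488.1, 294.4,  78.9]))
```

Blue centre is about (487,294), so I shift (+4 y, +2 x) and go down.

Emit:
{"op": "step_arm", "data": {"increments": [{"slide":[0.003,0.002,0.02],"roll":0},{"slide":[0.003,0.002,0.04],"roll":0},{"slide":[0.003,0.002,0.055],"roll":0},{"slide":[0.003,0.002,0.064],"roll":0},{"slide":[0.003,0.002,0.064],"roll":0}]}}

```text
t: 6.72
eef_pos: [487.0, 293.9, 85.3]
tcp_rot: [-3.141, 0.0, 1.571]
ft_force: [0.8, -0.4, -0.6]
opening: 0.007
grip_force: 0.0
```

Emit:
{"op": "step_arm", "data": {"increments": [{"slide":[0,0,0.003],"roll":0},{"slide":[0,0,0.006],"roll":0},{"slide":[0,0,0.008],"roll":0},{"slide":[0,0,0.01],"roll":0},{"slide":[0,0,0.01],"roll":0}]}}

```text
t: 7.35
eef_pos: [487.2, 294.1, 75.7]
tcp_rot: [3.141, -0.0, 1.571]
ft_force: [1.0, 1.3, 2.9]
opening: 0.005
grip_force: 1.3
```

Emit:
{"op": "step_arm", "data": {"increments": [{"slide":[0,0,0.003],"roll":0},{"slide":[0,0,0.006],"roll":0},{"slide":[0,0,0.008],"roll":0},{"slide":[0,0,0.009],"roll":0},{"slide":[0,0,0.009],"roll":0}]}}

```text
t: 7.98
eef_pos: [487.2, 294.1, 66.7]
tcp_rot: [3.141, -0.0, 1.571]
ft_force: [1.7, 1.2, 3.0]
opening: 0.002
grip_force: 1.9
```

Emit:
{"op": "step_arm", "data": {"increments": [{"slide":[0,0,-0.01],"roll":0},{"slide":[0,0,-0.03],"roll":0},{"slide":[0,0,-0.055],"roll":0},{"slide":[0,0,-0.075],"roll":0},{"slide":[0,0,-0.083],"roll":0}]}}

```text
t: 8.6
eef_pos: [486.9, 294.0, 150.9]
tcp_rot: [3.141, -0.0, 1.571]
ft_force: [0.0, -0.4, 1.3]
opening: 0.004
grip_force: 0.0
```

Emit:
{"op": "step_arm", "data": {"increments": [{"slide":[-0.05,0.011,0],"roll":0},{"slide":[-0.1,0.022,0],"roll":0},{"slide":[-0.15,0.033,0],"roll":0},{"slide":[-0.2,0.044,0],"roll":0},{"slide":[-0.224,0.049,0],"roll":0}]}}

```text
t: 9.22
eef_pos: [535.9, 67.7, 149.2]
tcp_rot: [-3.14, 0.0, 1.569]
ft_force: [-0.3, 0.5, -0.7]
opening: 0.005
grip_force: 0.0
```

Emit:
{"op": "step_arm", "data": {"increments": [{"slide":[0,0,0],"roll":0},{"slide":[0,0,0],"roll":0}]}}

```text
t: 9.48
eef_pos: [535.6, 70.6, 149.4]
tcp_rot: [-3.141, -0.0, 1.571]
ft_force: [0.2, 0.3, -0.0]
opening: 0.002
grip_force: 0.0
```

```bash
python3 - <<'E'
from h import *
print("green",meas("wrist",45,85,535,70)); print(state()["eef_pos"])
for n in("scene","side"): print("blue",meas(n,98,125,487,294,50))
E
```

```text
green None
[535.60733632  70.91133367 149.46776941]
blue (30, np.float64(68.5), array([485.2, 294.5,  67.2]))
blue (98, np.float64(70.8), array([484.2, 296.3,  69.5]))
```

Blue is down too. The wrist colour mask found no green, so I check that view.

```bash
python3 - <<'E'
from h import *
c=imaging.read_camera("wrist");cv2.imwrite("pics/e.png",c["color"][:,:,::-1])
for m in mark_of("wrist","top_green")[:3]: print(m,world(c,*m["uv"],z=80).round(1))
print(meas("wrist",35,95,535,70,70))
E
```

```text
{'uv': [265.7, 206.1], 'confidence': 0.56} [539.6  67.2  80. ]
None
```

View pics/e.png

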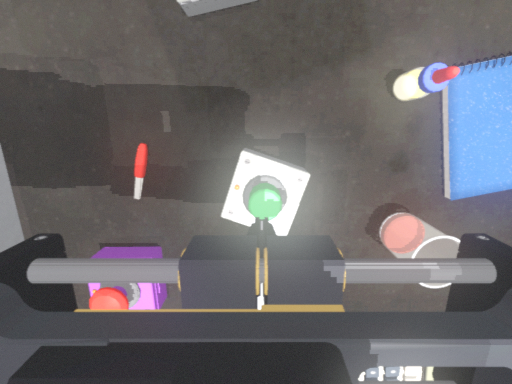

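The green button is at (265,203), nearly where yellow sat in its own view, so the tool is centred; I shift +2 mm in x. Beaker, bottles and clip are clear of the fingers.

Emit:
{"op": "step_arm", "data": {"increments": [{"slide":[0,0.002,0.02],"roll":0},{"slide":[0,0.002,0.04],"roll":0},{"slide":[0,0.002,0.055],"roll":0},{"slide":[0,0.002,0.064],"roll":0},{"slide":[0,0.002,0.064],"roll":0}]}}

```text
t: 10.4
eef_pos: [537.9, 70.1, 85.3]
tcp_rot: [-3.141, 0.0, 1.571]
ft_force: [0.5, 0.2, -0.9]
opening: 0.002
grip_force: 0.0
```

Emit:
{"op": "step_arm", "data": {"increments": [{"slide":[0,0,0.003],"roll":0},{"slide":[0,0,0.006],"roll":0},{"slide":[0,0,0.008],"roll":0},{"slide":[0,0,0.01],"roll":0},{"slide":[0,0,0.01],"roll":0}]}}

```text
t: 11.02
eef_pos: [538.3, 70.0, 75.7]
tcp_rot: [3.141, -0.0, 1.571]
ft_force: [0.2, 0.1, 2.7]
opening: 0.005
grip_force: 1.3
```

Emit:
{"op": "step_arm", "data": {"increments": [{"slide":[0,0,0.003],"roll":0},{"slide":[0,0,0.006],"roll":0},{"slide":[0,0,0.008],"roll":0},{"slide":[0,0,0.009],"roll":0},{"slide":[0,0,0.009],"roll":0}]}}

```text
t: 11.65
eef_pos: [538.2, 70.0, 66.7]
tcp_rot: [3.141, 0.0, 1.571]
ft_force: [2.1, -0.5, 4.0]
opening: -0.0
grip_force: 1.9
```

Emit:
{"op": "step_arm", "data": {"increments": [{"slide":[0,0,-0.01],"roll":0},{"slide":[0,0,-0.03],"roll":0},{"slide":[0,0,-0.06],"roll":0},{"slide":[0,0,-0.1],"roll":0},{"slide":[0,0,-0.14],"roll":0}]}}

```text
t: 12.28
eef_pos: [537.3, 70.0, 208.2]
tcp_rot: [-3.14, 0.0, 1.571]
ft_force: [-0.1, 0.4, 0.8]
opening: 0.003
grip_force: 0.0
```

Emit:
{"op": "step_arm", "data": {"increments": [{"slide":[0,0,0],"roll":0},{"slide":[0,0,0],"roll":0},{"slide":[0,0,0],"roll":0}]}}

```text
t: 12.65
eef_pos: [537.4, 70.0, 205.6]
tcp_rot: [-3.139, 0.0, 1.571]
ft_force: [-0.6, -0.5, -1.1]
opening: 0.004
grip_force: 0.0
```

```bash
python3 - <<'E'
from h import *
for n in("scene","side"):
    print(n,"y",meas(n,22,36,536,-260,50),"b",meas(n,98,125,487,294,50),"g",meas(n,45,85,537,70,50),"r",meas(n,0,8,497,-64,50))
E
```

```text
scene y (73, np.float64(68.2), array([ 533.5, -260.7,   66.7])) b (29, np.float64(68.7), array([485.6, 294.1,  67.9])) g (37, np.float64(68.4), array([536.5,  67.7,  67. ])) r (55, np.float64(79.4), array([496.7, -67.6,  78.1]))
side y (35, np.float64(71.3), array([ 535.3, -259.4,   70.1])) b (94, np.float64(70.9), array([484.8, 295.4,  69.6])) g (49, np.float64(71.6), array([535.1,  70.5,  69.9])) r (56, np.float64(82.0), array([496.2, -60.8,  80.9]))
```

All three are about 11 mm down and red is untouched.

```bash
python3 -c "
from cell import env
print(env.job_done())"
```

```text
the job is handed in; nothing more can be done
None
```

I pressed yellow, blue and green in that order; each stays about 11 mm down by camera, red is still out, no contact with the loose items was seen, and the job is handed in.

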